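# Centre the mixing tin on the paint scale and tare it

### The job

The empty open mixing tin has been set down near the front edge of the scale's pan. Gently push it over the pan with the fingers, never gripping or lifting it, until it stands wholly inside the ring engraved in the middle of the pan; then take the hand off the tin, press the wide tare key on the scale's indicator with a fingertip and let it spring back. Press no other key, do not press tare before the tin stands clear in the ring, and leave the tins and tools on the bench where they are.

Things in the scene. Friction and masses are not known exactly. Their poses are not given: they have to be found in the camera images.
- tin: the mixing tin: an empty, open, plain metal tin, straight-sided and round, 108 mm outside diameter, 70 mm high, 3 mm wall, 0.11 to 0.22 kg; it stands upright on the scale's pan near the pan's front edge. Origin at the centre of its underside, z up; it is round, so its yaw does not matter
- pan_centre (a point): the centre of the scale's pan and of the ring engraved in it, on the pan's flat top, 85 mm above the bench. The ring is a thin black circle of 132 mm inner diameter (four short ticks outside it); inside it the 108 mm tin has 12 mm of room all round. The pan is a 300 x 300 mm steel plate, sides along this point's x and y (x away from the robot); the scale is fixed and does not give
- indicator: the scale's separate display unit, a light plastic desk housing 190 mm wide (its y) and about 147 mm deep (its x), fixed to the bench on the left or on the right of the scale. Its face slopes 12 degrees down towards its front (-x, the robot's side), from 77 mm high at the back to 45 mm at the front; the dark display window is in the far half of the face and one row of four black keys in the near half. Origin at the centre of its underside
- tare_top (a point): the centre of the top of the tare key, about 60 mm above the bench. The tare key is the wide key, 44 mm (along the indicator's y) by 20 mm, at the right-hand end of the row as seen from the robot (the indicator's -y end); its top stands 7 mm proud of the face and there is 20 mm free between it and the next key. It goes down 4 mm square to the sloping face (within 12 degrees of straight down); point axis z points up out of the key
- tare_key (a joint): how far the tare key is pressed, m: 0 up, 0.004 fully down. A spring brings it up again: it takes 1.3 N to start it, 3 N to pass the 0.0025 m where it registers, 4 N to hold it fully down
- unit_key (a joint): another key, 20 x 20 mm, next to the tare key; m, 0 up, 0.004 down
- zero_key (a joint): another key, 20 x 20 mm, third from the right; m, 0 up, 0.004 down
- print_key (a joint): another key, 20 x 20 mm, at the left-hand end; m, 0 up, 0.004 down
- sealed_tin: a closed one-litre paint tin with a plain paper label, 108 mm across, 132 mm high, 1.3 kg, standing beside the scale on the other side from the indicator; origin at the centre of its underside
- sample_tin: a small closed tin with a label band, 72 mm across, 78 mm high; origin at the centre of its underside
- tin_lid: the mixing tin's metal lid lying flat on the bench, 108 mm across, 8 mm high; origin at the centre of its underside
- paddle: a flat wooden stirring paddle lying on the bench, 274 x 28 x 6 mm, long along its x; origin at the middle of its underside
- brush: a flat paint brush lying on the bench, about 220 mm long along its x (bristles to +x), 52 mm wide, 18 mm high; origin on its underside near the middle
- scraper: a paint scraper lying on the bench, about 220 mm long along its x (blade to +x), 60 mm wide, 20 mm high; origin on its underside near the middle
- roller: a mini paint roller lying on the bench, about 260 mm long along its x (grey sleeve to +x), 130 mm wide, 36 mm high; origin on its underside near the middle
Not all that is in view belongs to the job. There is more than one size of the tin; the one meant has the size given above.

How it is judged:
By the outcome, as a careful person would: the job done as asked, in the order asked, and still so for the second after the job is handed in, with the robot touching nothing.
It also fails if it takes over 58 s, if anything falls off the work surface, if the arm or the gripper's body presses on something with over 40 N, if the wrist force passes 120 N, or if a joint passes its speed limit or range.

### The arm

A 6-joint arm with a two-finger parallel gripper is mounted at the origin on the work surface. World frame = base frame: x ahead of the robot, y to its left, z up, the work surface at z = 0. Lengths are in m, angles in rad, forces in N, time in s.
With the tool pointing down it reaches from about 0.3 to 0.875 m from the base axis. Payload 6.4 kg.
Tool frame: the origin (TCP) lies at the very end of the fingers, on their centre line; the grasp point (between the pads) lies 19 mm behind it; z points along the fingers, y is the line along which they close (so a half turn about z gives the same grasp; the last joint's range is limited). The gripper opens to 85 mm and grips with 20 to 120 N. Pads are 22 mm wide; open, the fingers measure 114 mm over their backs; the gripper's body (76 mm by 85 mm) begins 54 mm behind the grasp point. The pads swing forward as they close: fully open they stand 13 mm farther back than shut.
Start: joints at [0.997, 0.181, 1.607, -0, 1.354, -0.206], TCP at [0.207, 0.537, 0.231] pointing down, gripper open.
Joint ranges: [-2.99, 2.99], [-0.89, 2.07], [0.3, 2.58], [-1.14, 4.28], [0, 2.63], [-3.12, 3.12]. Speed limits (rad/s): [2.57, 2.57, 3.01, 3.14, 3.14, 3.14].

### API

Orientations are given as a rotation vector (axis times angle).
In Python, from rig import r gives the robot as it stands.
- The arm moves only by the tool apply_moves, never from a script. Its argument "commands" is a list of rows, each an object with "linear": the shift along the tool's x, y, z in mm, a list of three; "yaw": the turn about the tool's z in degrees. A call has 1 to 10 rows; each row is the pose to reach, as a shift and turn from the pose commanded when the call began, along the tool's axes at that moment; what a row does not reach only later rows make up. A row lasts 1/12 s, in which the tool goes at most 41.7 mm and 7.16 degrees, less where a joint would pass 70% of its speed; a pose out of reach is approached as far as the arm can. A call with a gripper value outside its range is refused whole. "grip" is the opening, from 0 (shut) to 1 (fully open), set as the call begins (left out, the last holds). The fingers move at their own pace and stop on an object; "force" is the grip in N (left out, the last holds). Time passes only in rows, so rows that repeat a pose let the fingers close. It gives the time, the measured TCP pose, the force, the opening and the grip force at its end, in the units of the state.
- r.state(): the state, without advancing time (a new reading comes with each control period).
- r.snapshot(name): name is "side" or "top"; returns a dict with "img" (400x640x3 uint8, red, green, blue), "mtx" (3x3 intrinsics, pixels), "dist" ([k1, k2, p1, p2, k3] as OpenCV has them; the pictures are not rectified), "R" (3x3) and "t" (3): a world point X has camera coordinates R X + t. Camera axes: x right, y down, z forward; pixel columns grow to the right and rows downward; lengths in m; the calibration is good to about 2 mm. A picture is of the moment at which its call begins. There is no depth.
- r.sign_off(): hands the job in; it is judged then, once.
The state is a dict: "t": time; "joint_pos": joint angles; "qd": joint speeds; "tau": joint torques, N m; "position": TCP position; "orientation": TCP orientation; "wrist_force": force on the tool from outside, world axes, zero at the start; "torque": the same for the moment, N m; "gripper_width": opening from 0.0 (shut) to 1.0 (fully open); "finger_force": force on a finger pad.
Only numpy, scipy, OpenCV 4.12 (cv2) and the standard library are available. Lean on these libraries where they do the work, as an engineer would, in place of code of your own. Each camera call takes 0.05 s, during which the arm holds its last target. There are 200 camera calls.

## Working session

There is one attempt and no reset: what is moved stays moved. The work goes in short steps, Python scripts to look and compute and a tool call to move; the robot and the scene stay as the last step left them, time stands still between calls to the robot, and variables do not carry over. Pictures are saved under pics/ and viewed, at most 10 in all, crops included, and the job is handed in when it is done.

Besides the shell and the picture viewer there is one more tool, called after "Call:" by a JSON object that holds its "fn" and its "kwargs". apply_moves: Moves the arm, as the interface text tells. Its arguments: {"type":"object","properties":{"commands":{"type":"array","items":{"type":"object","properties":{"linear":{"type":"array","items":{"type":"number"}},"yaw":{"type":"number"}}}},"grip":{"type":"number"},"force":{"type":"number"}},"required":["commands"]}

```bash
mkdir -p pics
cat > h.py <<'E'
import numpy as np, cv2
from rig import r
def snap(n,f):
    s=r.snapshot(n); cv2.imwrite(f'pics/{f}.png',cv2.cvtColor(s['img'],cv2.COLOR_RGB2BGR)); np.savez(f'pics/{f}.npz',**s); return s
def ray(s,uv,z):
    p=cv2.undistortPoints(np.array(uv,float).reshape(-1,1,2),np.array(s['mtx']),np.array(s['dist'])).reshape(-1,2)
    R=np.array(s['R']);c=-R.T@np.array(s['t']); d=np.c_[p,np.ones(len(p))]@R
    return c+d*((z-c[2])/d[:,2])[:,None]
def proj(s,X):
    return cv2.projectPoints(np.array(X,float).reshape(-1,1,3),cv2.Rodrigues(np.array(s['R']))[0],np.array(s['t']),np.array(s['mtx']),np.array(s['dist']))[0].reshape(-1,2)
E
python3 - <<'E'
from h import *
for n in('top','side'):
    s=snap(n,n+'0'); print(n,-np.array(s['R']).T@s['t'])
st=r.state(); print(st)
E
```

```text
top [0.41302989 0.01822172 1.38929576]
side [-0.09116322 -0.82945504  1.23857449]
{'t': 0.1, 'joint_pos': array([ 9.96687317e-01,  1.81463203e-01,  1.60787808e+00, -1.44113669e-05,
        1.35378096e+00, -2.06282019e-01]), 'qd': array([ 8.65091823e-05, -7.33518418e-04, -1.27009048e-03,  9.08977318e-04,
        1.32321418e-03, -1.15305900e-03]), 'tau': array([-5.50282803e-04, -4.45876765e+01, -3.52238846e+01, -4.32856596e-04,
        3.94234565e-03, -3.81568850e-05]), 'position': array([0.20647771, 0.5361389 , 0.23049069]), 'orientation': array([-5.74420655e-01, -3.08805227e+00,  2.23008005e-03]), 'wrist_force': array([0.38820932, 0.97855898, 0.08623738]), 'torque': array([-0.00786996,  0.04298796, -0.00080611]), 'finger_force': 0.0, 'gripper_width': 0.9992649314847796}
```

View pics/top0.png

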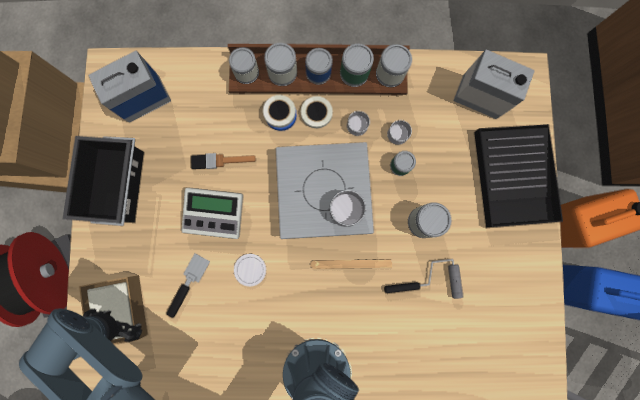

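View pics/side0.png

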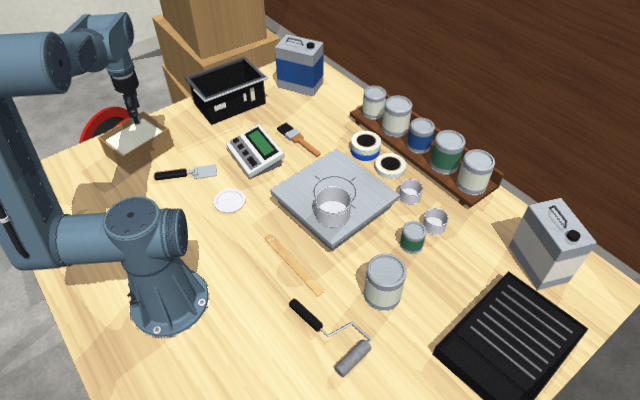

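Top view: the mixing tin stands on the pan at (347,208) and the ring centre is about (323,190). The indicator is at (212,212), with the wide tare key at its right end near (221,226). Things that could be mistaken for the tin: small open tins at (358,123) and (400,131), the sealed tin at (430,220), the white-rimmed tins at (280,112) and (316,112), and the lid at (250,270). Only the one on the pan fits the description and size.

Run:
```python
from h import *
L=dict(np.load('pics/top0.npz')); S=dict(np.load('pics/side0.npz'))
im=cv2.imread('pics/top0.png'); si=cv2.imread('pics/side0.png')
a=cv2.resize(im[135:245,175:385],None,fx=3.8,fy=3.8,interpolation=cv2.INTER_CUBIC)   # top crop
b=cv2.resize(si[115:245,220:405],None,fx=3.8,fy=3.8,interpolation=cv2.INTER_CUBIC)
cv2.imwrite('pics/a.png',a[:,:800]); cv2.imwrite('pics/b.png',b)
hsv=cv2.cvtColor(im,cv2.COLOR_BGR2HSV)
# pan: low saturation region around (300,160)
m=((hsv[...,1]<50)&(hsv[...,2]>70)).astype(np.uint8)*255
m[:, :265]=0; m[:,385:]=0; m[:135]=0; m[245:]=0
m=cv2.morphologyEx(m,cv2.MORPH_OPEN,np.ones((3,3)))
c=max(cv2.findContours(m,0,2)[0],key=cv2.contourArea)
box=cv2.boxPoints(cv2.minAreaRect(cv2.convexHull(c))); print('box',box.round(1).tolist())
P=ray(L,box,.085); print(P.round(4),[np.linalg.norm(P[i]-P[i-1]).round(4) for i in range(4)],P.mean(0).round(4))
# dark keys
ind=im[180:240,178:245]; g=cv2.cvtColor(ind,cv2.COLOR_BGR2GRAY)
n,l,st,ce=cv2.connectedComponentsWithStats((g<75).astype(np.uint8))
for i in range(1,n):
    if st[i,4]>15: print(st[i],(ce[i]+[178,180]).round(1),ray(L,ce[i]+[178,180],.06).round(4))
```

```text
box [[274.5, 146.6999969482422], [368.20001220703125, 141.5], [373.3999938964844, 233.39999389648438], [279.6000061035156, 238.60000610351562]]
[[ 0.7372  0.141   0.085 ]
 [ 0.7574 -0.1654  0.085 ]
 [ 0.4577 -0.1787  0.085 ]
 [ 0.4393  0.1192  0.085 ]] [np.float64(0.2987), np.float64(0.307), np.float64(0.3), np.float64(0.2985)] [ 0.5979 -0.021   0.085 ]
[  9  13  50  23 396] [211.8 204. ] [[0.5503 0.3448 0.06  ]]
[ 7 39  6  7 39] [187.4 221.9] [[0.491  0.4227 0.06  ]]
[18 40  7  7 44] [199.1 223.2] [[0.4873 0.3842 0.06  ]]
[30 42  7  7 41] [211.2 224.7] [[0.4828 0.3443 0.06  ]]
[42 43 15  8 92] [227.2 226.3] [[0.478  0.2921 0.06  ]]
```

View pics/a.png

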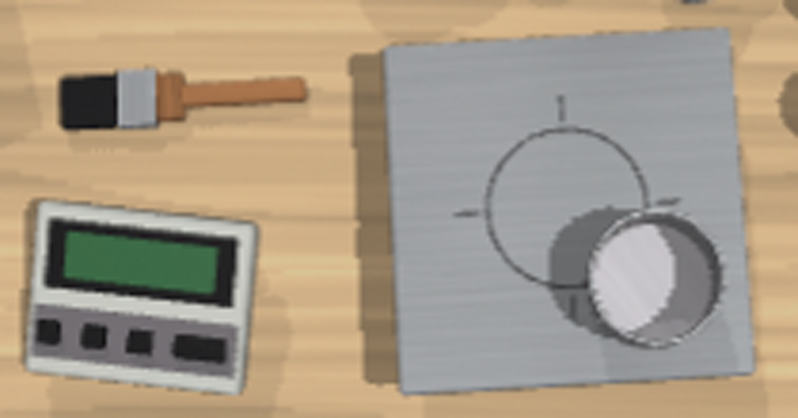

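View pics/b.png

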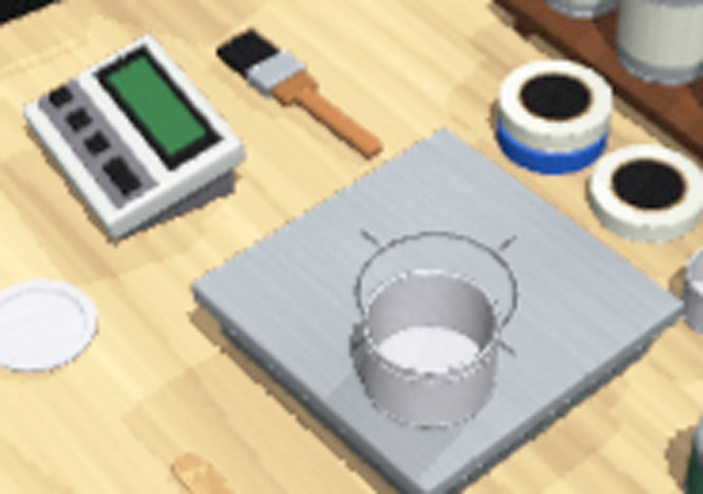

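Both crops show the open, plain tin on the pan: rim centre at about (347,208) in top and (333,200) in side. The ring is partly hidden behind it, centred at about (324,189.5) in top. The tare key is the wide one at (227,226).

```bash
cat >> h.py <<'E'
def fit(s,pts,z):   # circle fit of pixels cast on a plane
    P=ray(s,pts,z)[:,:2]; 
    for _ in range(4):
        A=np.c_[2*P,np.ones(len(P))]; c=np.linalg.lstsq(A,(P**2).sum(1),rcond=None)[0]
        R=np.sqrt(c[2]+c[:2]@c[:2]); e=np.abs(np.hypot(*(P-c[:2]).T)-R); P=P[e<max(.004,np.median(e)*2)]
    return c[:2],R,len(P)
E
python3 - <<'E'
from h import *
L=dict(np.load('pics/top0.npz')); S=dict(np.load('pics/side0.npz'))
k=lambda p,o:(np.array(p,float)+.5)/3.8-.5+np.array(o)
P=ray(L,k([(383,47),(730,27),(754,372),(400,394)],(175,135)),.085); print('pan',P.round(4).tolist(),P.mean(0))
for s,f,o,c0,rad in((L,'top0',(175,135),(568,208),None),(S,'side0',(220,115),(437,290),None)):
    g=cv2.cvtColor(cv2.imread(f'pics/{f}.png'),cv2.COLOR_BGR2GRAY).astype(int)
    bh=cv2.morphologyEx(g.astype(np.uint8),cv2.MORPH_BLACKHAT,np.ones((5,5)))
    c=ray(s,k([c0],o),.085)[0,:2]
    v,u=np.nonzero(bh>15); pp=np.c_[u,v]; Q=ray(s,pp,.085)[:,:2]; d=np.hypot(*(Q-c).T)
    sel=(d>.055)&(d<.077); print(f,'ring',c,fit(s,pp[sel],.085))
print('tin top',ray(L,k([(655,278.5),(588,278),(722,278),(655,210),(655,347)],(175,135)),.155).round(4).tolist())
print('tin side',ray(S,k([(429,325),(361,325),(497,325),(429,270),(429,380)],(220,115)),.155).round(4).tolist())
print('tare side',ray(S,k([(123,176)],(220,115)),.06))
st=r.state();print(cv2.Rodrigues(st['orientation'])[0].round(3))
E
```

```text
pan [[0.7362, 0.1379, 0.085], [0.7565, -0.1604, 0.085], [0.4604, -0.1778, 0.085], [0.4401, 0.1182, 0.085]] [ 0.59828194 -0.02053195  0.085     ]
top0 ring [ 0.59788126 -0.02134742] (array([ 0.59851524, -0.02033065]), np.float64(0.06746505270308709), 204)
side0 ring [ 0.59927426 -0.01735678] (array([ 0.59740131, -0.01710129]), np.float64(0.06743920671300496), 145)
tin top [[0.5317, -0.0888, 0.155], [0.5318, -0.0354, 0.155], [0.5325, -0.1424, 0.155], [0.5869, -0.089, 0.155], [0.4772, -0.0887, 0.155]]
tin side [[0.5287, -0.0919, 0.155], [0.4865, -0.0587, 0.155], [0.5708, -0.125, 0.155], [0.5662, -0.0455, 0.155], [0.4931, -0.1358, 0.155]]
tare side [[0.47632345 0.29179066 0.06      ]]
[[-0.933  0.36  -0.001]
 [ 0.36   0.933 -0.001]
 [ 0.    -0.002 -1.   ]]
```

Before the first reach, the measurements compare as follows:

| Quantity | Measured | Expected |
|---|---|---|
| Ring radius | 67 mm | 66 mm |
| Pan sides | 297–299 mm | 300 mm |
| Rim width | 107 mm | 108 mm |

Ring centre is (0.598, -0.020), the tin is at (0.531, -0.090), and tare is at (0.478, 0.292). The push is therefore 97 mm along about 46°. I'll use two half-open fingers as a fork behind the tin.

```bash
cat >> h.py <<'E'
def go(x,y,z,ang):  # tool-frame shift (mm), yaw (deg) to put TCP there, tool y at world angle ang
    st=r.state(); R=cv2.Rodrigues(st['orientation'])[0]; d=R.T@(np.array([x,y,z])-st['position'])*1e3
    a=np.degrees(np.arctan2(R[1,1],R[0,1])); print('shift',d.round(1),'yaw',round((a-ang+180)%360-180,1),'at',st['position'].round(4),'t',st['t'],'F',st['wrist_force'].round(1))
E
python3 -c "
from h import *
go(.465,-.158,.23,-44)"
```

```text
shift [-490.8 -554.7    1.2] yaw 112.9 at [0.2065 0.5361 0.2305] t 0.1 F [0.4 1.  0.1]
```

Call:
{"fn": "apply_moves", "kwargs": {"commands": [{"linear": [-490,-555,0],"yaw": 113},{"linear": [-490,-555,0],"yaw": 113},{"linear": [-490,-555,0],"yaw": 113},{"linear": [-490,-555,0],"yaw": 113},{"linear": [-490,-555,0],"yaw": 113},{"linear": [-490,-555,0],"yaw": 113},{"linear": [-490,-555,0],"yaw": 113},{"linear": [-490,-555,0],"yaw": 113},{"linear": [-490,-555,0],"yaw": 113},{"linear": [-490,-555,0],"yaw": 113}], "grip": 0.6}}

```text
t: 0.93
position: [0.3517, 0.1441, 0.2313]
orientation: [2.279, 2.162, 0.001]
wrist_force: [1.8, 0.7, -1.4]
gripper_width: 0.6
finger_force: 0.0
```

```bash
python3 -c "
from h import *
go(.465,-.158,.23,-44)"
```

```text
shift [-295.7  129.1    1.3] yaw 41.0 at [0.3517 0.1441 0.2313] t 0.9333 F [ 1.8  0.7 -1.4]
```

Call:
{"fn": "apply_moves", "kwargs": {"commands": [{"linear": [-290,125,0],"yaw": 41},{"linear": [-290,125,0],"yaw": 41},{"linear": [-290,125,0],"yaw": 41},{"linear": [-290,125,0],"yaw": 41},{"linear": [-290,125,0],"yaw": 41},{"linear": [-290,125,0],"yaw": 41},{"linear": [-290,125,0],"yaw": 41},{"linear": [-290,125,0],"yaw": 41},{"linear": [-290,125,0],"yaw": 41},{"linear": [-290,125,0],"yaw": 41}]}}

```text
t: 1.77
position: [0.4627, -0.1504, 0.2306]
orientation: [-2.889, -1.231, 0.001]
wrist_force: [-0.7, 0.8, -0.2]
gripper_width: 0.602
finger_force: 0.0
```

```bash
python3 -c "
from h import *
go(.465,-.158,.107,-44)"
```

```text
shift [ -3.8   7.2 123.6] yaw 0.2 at [ 0.4627 -0.1504  0.2306] t 1.7667 F [-0.7  0.8 -0.2]
```

Call:
{"fn": "apply_moves", "kwargs": {"commands": [{"linear": [-4,7,40]},{"linear": [-4,7,75]},{"linear": [-4,7,100]},{"linear": [-4,7,115]},{"linear": [-4,7,123]},{"linear": [-4,7,123]},{"linear": [-4,7,123]}]}}

```text
validation failed for argument at $.co...
```

Run:
```python
from h import *
snap('top','top1'); s=snap('side','side1'); go(.465,-.158,.107,-44)
a=cv2.imread('pics/top1.png')[150:250,290:410]; b=cv2.imread('pics/side1.png')[110:260,270:420]
cv2.imwrite('pics/c.png',np.hstack([cv2.resize(a,(480,400)),cv2.resize(b,(320,400))[:, :320]]))
```

```text
shift [ -5.    8.6 123.7] yaw 0.3 at [ 0.4624 -0.1486  0.2307] t 1.8667 F [-0.6  1.2 -0.4]
```

View pics/c.png

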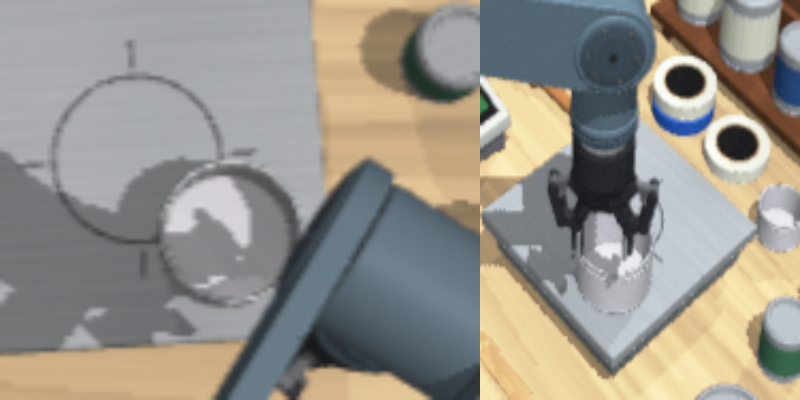

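The move call was refused because each row needs a yaw, so the hand is still high. The top view shows the tin unmoved, with its rim at about (347,208), and the hand at its lower right, which is the correct side. Next is the descent.

Call:
{"fn": "apply_moves", "kwargs": {"commands": [{"linear": [-5,8,40],"yaw": 0},{"linear": [-5,8,75],"yaw": 0},{"linear": [-5,8,100],"yaw": 0},{"linear": [-5,8,115],"yaw": 0},{"linear": [-5,8,122],"yaw": 0},{"linear": [-5,8,122],"yaw": 0},{"linear": [-5,8,122],"yaw": 0}]}}

```text
t: 2.45
position: [0.4657, -0.1581, 0.11]
orientation: [2.887, 1.237, 0.001]
wrist_force: [1.1, 0.4, 0.3]
gripper_width: 0.599
finger_force: 0.0
```

Run:
```python
from h import *
go(.465,-.158,.107,-44); go(.531,-.0895,.107,-44); go(.598,-.0195,.107,-44)
```

```text
shift [-0.4 -0.5  3. ] yaw 0.4 at [ 0.4657 -0.1581  0.11  ] t 2.45 F [1.1 0.4 0.3]
shift [94.7  0.   3. ] yaw 0.4 at [ 0.4657 -0.1581  0.11  ] t 2.45 F [1.1 0.4 0.3]
shift [191.6   0.2   3.1] yaw 0.4 at [ 0.4657 -0.1581  0.11  ] t 2.45 F [1.1 0.4 0.3]
```

Call:
{"fn": "apply_moves", "kwargs": {"commands": [{"linear": [10,0,0],"yaw": 0},{"linear": [20,0,0],"yaw": 0},{"linear": [27,0,0],"yaw": 0},{"linear": [32,0,0],"yaw": 0},{"linear": [36,0,0],"yaw": 0},{"linear": [40,0,0],"yaw": 0},{"linear": [44,0,0],"yaw": 0},{"linear": [48,0,0],"yaw": 0},{"linear": [52,0,0],"yaw": 0},{"linear": [56,0,0],"yaw": 0}]}}

```text
t: 3.28
position: [0.5042, -0.1183, 0.1094]
orientation: [2.888, 1.235, -0.001]
wrist_force: [-3.0, -1.4, 2.5]
gripper_width: 0.603
finger_force: 1.6
```

Call:
{"fn": "apply_moves", "kwargs": {"commands": [{"linear": [4,0,0],"yaw": 0},{"linear": [8,0,0],"yaw": 0},{"linear": [12,0,0],"yaw": 0},{"linear": [16,0,0],"yaw": 0},{"linear": [20,0,0],"yaw": 0},{"linear": [24,0,0],"yaw": 0},{"linear": [28,0,0],"yaw": 0},{"linear": [32,0,0],"yaw": 0},{"linear": [35,0,0],"yaw": 0},{"linear": [36,0,0],"yaw": 0}]}}

```text
t: 4.12
position: [0.5292, -0.0918, 0.1093]
orientation: [-2.888, -1.236, -0.0]
wrist_force: [-1.9, -3.3, 3.3]
gripper_width: 0.597
finger_force: 1.9
```

Run:
```python
from h import *
snap('top','top2'); s=snap('side','side2'); go(.598,-.0195,.107,-44)
a=cv2.imread('pics/top2.png')[150:250,275:395]; b=cv2.imread('pics/side2.png')[130:250,270:400]
cv2.imwrite('pics/d.png',np.hstack([cv2.resize(a,(432,360),interpolation=2),cv2.resize(b,(364,336),interpolation=2) if 0 else cv2.copyMakeBorder(cv2.resize(b,(364,336),interpolation=2),0,24,0,0,0)]))
```

```text
shift [99.9 -0.1  2.2] yaw 0.3 at [ 0.5291 -0.0918  0.1091] t 4.2167 F [ 0.  -0.4  0.1]
```

View pics/d.png

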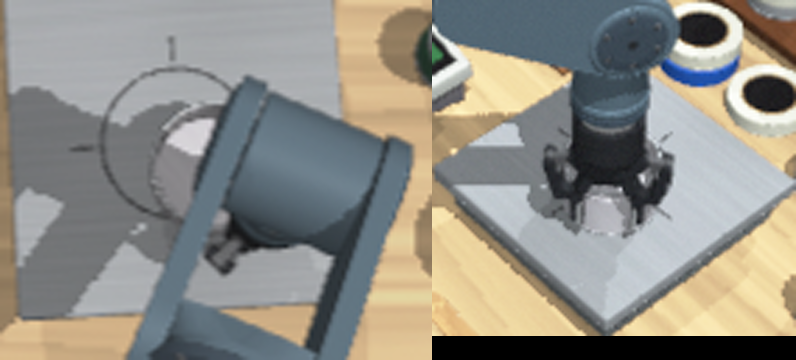

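The tin is being pushed straight, with its left rim edge at about (317,·) and its top edge at about (·,178). It has moved 37–39 mm in each axis, so roughly 42 mm remains.

Call:
{"fn": "apply_moves", "kwargs": {"commands": [{"linear": [4,0,0],"yaw": 0},{"linear": [8,0,0],"yaw": 0},{"linear": [12,0,0],"yaw": 0},{"linear": [16,0,0],"yaw": 0},{"linear": [20,0,0],"yaw": 0},{"linear": [24,0,0],"yaw": 0},{"linear": [28,0,0],"yaw": 0},{"linear": [32,0,0],"yaw": 0},{"linear": [36,0,0],"yaw": 0},{"linear": [39,0,0],"yaw": 0}]}}

```text
t: 5.05
position: [0.5561, -0.0636, 0.1092]
orientation: [-2.888, -1.235, -0.0]
wrist_force: [-0.8, -0.6, -0.8]
gripper_width: 0.605
finger_force: 0.4
```

Call:
{"fn": "apply_moves", "kwargs": {"commands": [{"linear": [1,0,0],"yaw": 0},{"linear": [1,0,0],"yaw": 0},{"linear": [-4,0,0],"yaw": 0},{"linear": [-15,0,0],"yaw": 0},{"linear": [-35,0,0],"yaw": 0},{"linear": [-65,0,0],"yaw": 0},{"linear": [-95,0,0],"yaw": 0},{"linear": [-120,0,0],"yaw": 0},{"linear": [-130,0,0],"yaw": 0},{"linear": [-130,0,0],"yaw": 0}]}}

```text
t: 5.88
position: [0.4644, -0.1597, 0.1094]
orientation: [2.891, 1.23, -0.0]
wrist_force: [0.2, -0.7, -0.1]
gripper_width: 0.602
finger_force: 0.0
```

Run:
```python
from h import *
snap('top','top3'); s=snap('side','side3'); go(.598,-.0195,.107,-44)
a=cv2.imread('pics/top3.png')[150:250,275:395]; b=cv2.imread('pics/side3.png')[130:250,270:400]
cv2.imwrite('pics/e.png',np.hstack([cv2.resize(a,(432,360),interpolation=2),cv2.copyMakeBorder(cv2.resize(b,(364,336),interpolation=2),0,24,0,0,0)]))
```

```text
shift [191.4  -0.9   2.7] yaw 0.2 at [ 0.4662 -0.1583  0.1096] t 5.9833 F [1.1 0.6 0.7]
```

View pics/e.png

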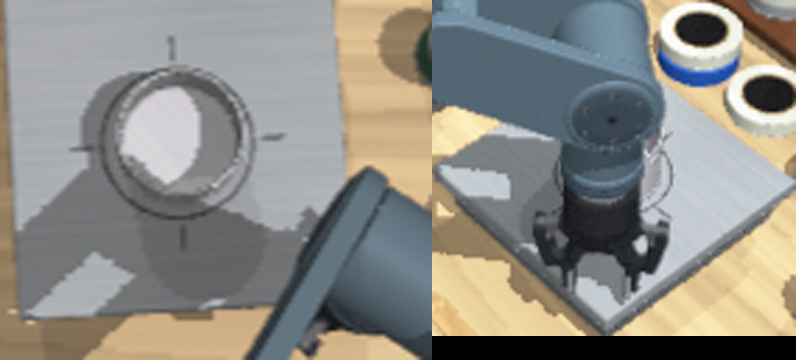

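The tin appears to be inside the ring: the rim is at about (325,187) and the ring is visible all round its foot. I'll raise the hand and travel to the tare key with the fingers shut, then check the tin with both views clear.

Call:
{"fn": "apply_moves", "kwargs": {"commands": [{"linear": [0,0,-30],"yaw": 0},{"linear": [0,0,-65],"yaw": 0},{"linear": [0,0,-95],"yaw": 0},{"linear": [0,0,-105],"yaw": 0},{"linear": [0,0,-105],"yaw": 0}], "grip": 0}}

```text
t: 6.4
position: [0.4686, -0.1583, 0.2178]
orientation: [2.882, 1.235, 0.007]
wrist_force: [-0.3, -0.2, -0.1]
gripper_width: 0.003
finger_force: 0.0
```

Run:
```python
from h import *
L=dict(np.load('pics/top3.npz')); print(ray(L,[(325.2,186.6)],.155)); go(.477,.292,.2,84.4)
```

```text
[[ 0.59650457 -0.02252858  0.155     ]]
shift [ 331.8 -304.5   16.3] yaw -128.0 at [ 0.4686 -0.1583  0.2178] t 6.4 F [-0.3 -0.2 -0.1]
```

Call:
{"fn": "apply_moves", "kwargs": {"commands": [{"linear": [332,-304,0],"yaw": -128},{"linear": [332,-304,0],"yaw": -128},{"linear": [332,-304,0],"yaw": -128},{"linear": [332,-304,0],"yaw": -128},{"linear": [332,-304,0],"yaw": -128},{"linear": [332,-304,0],"yaw": -128},{"linear": [332,-304,0],"yaw": -128},{"linear": [332,-304,0],"yaw": -128},{"linear": [332,-304,0],"yaw": -128},{"linear": [332,-304,0],"yaw": -128}]}}

```text
t: 7.23
position: [0.4732, 0.2612, 0.2121]
orientation: [-1.609, -2.696, 0.003]
wrist_force: [0.7, 0.1, 0.4]
gripper_width: 0.002
finger_force: 0.0
```

Run:
```python
from h import *
go(.477,.292,.2,84.4)
```

```text
shift [25.3 18.  12.1] yaw -56.1 at [0.4732 0.2612 0.2121] t 7.2333 F [0.7 0.1 0.4]
```

Call:
{"fn": "apply_moves", "kwargs": {"commands": [{"linear": [18,12,10],"yaw": -56},{"linear": [18,12,10],"yaw": -56},{"linear": [18,12,10],"yaw": -56},{"linear": [18,12,10],"yaw": -56},{"linear": [18,12,10],"yaw": -56},{"linear": [18,12,10],"yaw": -56},{"linear": [18,12,10],"yaw": -56},{"linear": [18,12,10],"yaw": -56},{"linear": [18,12,10],"yaw": -56},{"linear": [18,12,10],"yaw": -56}]}}

```text
t: 8.07
position: [0.476, 0.2804, 0.2025]
orientation: [-0.17, -3.134, 0.001]
wrist_force: [-0.2, 0.1, -0.2]
gripper_width: 0.002
finger_force: 0.0
```

Run:
```python
from h import *
snap('top','top4'); snap('side','side4'); go(.477,.292,.09,84.4)
a=cv2.imread('pics/top4.png')[150:250,275:375]; b=cv2.imread('pics/side4.png')[130:250,270:390]
cv2.imwrite('pics/f.png',np.hstack([cv2.resize(x,(400,400),interpolation=2) for x in(a,b)]))
```

```text
shift [  0.5  11.8 113.2] yaw -0.6 at [0.4764 0.2803 0.2032] t 8.1667 F [ 0.6 -0.  -0.9]
```

View pics/f.png

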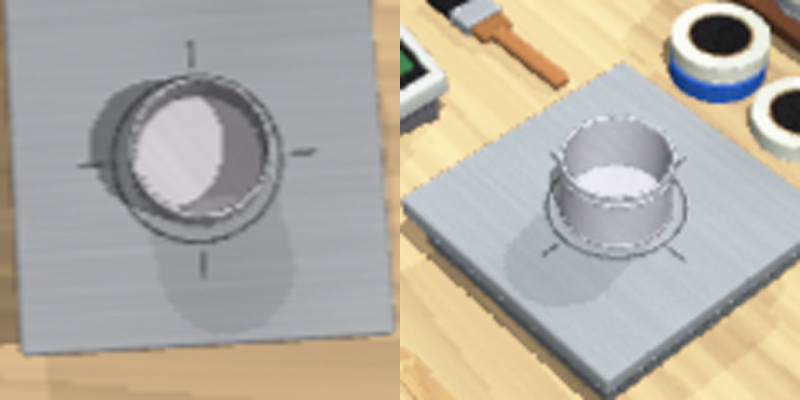

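Clear of the hand, the tin stands in the middle of the ring. In the side view the gaps left and right of its foot are equal, at about 11 crop px (about 10 mm), and the gap in front is about 11 mm. Next I line up over tare and come down.

Call:
{"fn": "apply_moves", "kwargs": {"commands": [{"linear": [1,12,30],"yaw": 0},{"linear": [1,12,65],"yaw": 0},{"linear": [1,12,95],"yaw": 0},{"linear": [1,12,112],"yaw": 0},{"linear": [1,12,118],"yaw": 0},{"linear": [1,12,118],"yaw": 0},{"linear": [1,12,118],"yaw": 0}]}}

```text
t: 8.75
position: [0.4778, 0.2923, 0.0869]
orientation: [0.168, 3.136, 0.0]
wrist_force: [0.3, 1.0, 0.3]
gripper_width: -0.001
finger_force: 0.0
```

Run:
```python
from h import *
snap('top','top5'); snap('side','side5'); go(.477,.292,.06,84.4)
a=cv2.imread('pics/top5.png')[170:250,175:255]; b=cv2.imread('pics/side5.png')[105:195,215:305]
cv2.imwrite('pics/g.png',np.hstack([cv2.resize(x,(400,400),interpolation=2) for x in(a,b)]))
```

```text
shift [ 1.7 -0.8 28.1] yaw -0.5 at [0.4787 0.2926 0.0881] t 8.85 F [0.6 0.8 0.4]
```

View pics/g.png

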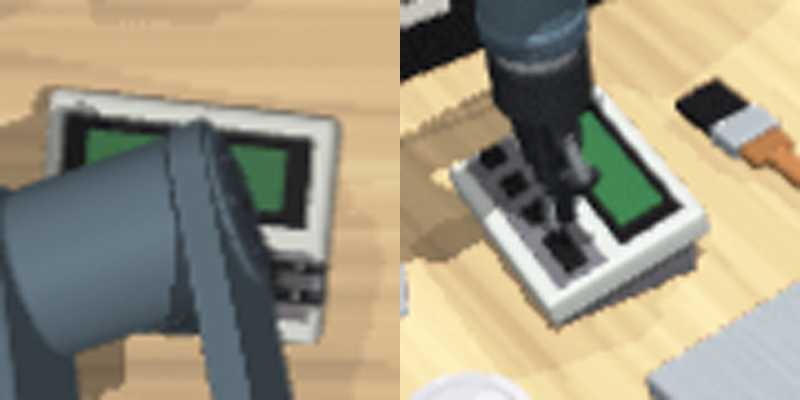

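The side view shows the shut fingertips just above the tare key, tip at about (251,153) and key at (252,161). The other keys are clear. I'll press in small steps and watch the force.

Call:
{"fn": "apply_moves", "kwargs": {"commands": [{"linear": [1,0,8],"yaw": 0},{"linear": [1,0,16],"yaw": 0},{"linear": [1,0,21],"yaw": 0},{"linear": [1,0,24],"yaw": 0},{"linear": [1,0,25],"yaw": 0},{"linear": [1,0,25],"yaw": 0},{"linear": [1,0,25],"yaw": 0}]}}

```text
t: 9.43
position: [0.476, 0.2921, 0.0612]
orientation: [-0.166, -3.136, 0.001]
wrist_force: [-1.7, -0.2, 0.5]
gripper_width: 0.003
finger_force: 0.9
```

Call:
{"fn": "apply_moves", "kwargs": {"commands": [{"linear": [0,0,1],"yaw": 0},{"linear": [0,0,2],"yaw": 0},{"linear": [0,0,2],"yaw": 0},{"linear": [0,0,2],"yaw": 0}]}}

```text
t: 9.77
position: [0.4765, 0.2922, 0.0595]
orientation: [0.166, 3.137, 0.0]
wrist_force: [-1.0, -3.2, 3.1]
gripper_width: -0.003
finger_force: 1.4
```

Call:
{"fn": "apply_moves", "kwargs": {"commands": [{"linear": [0,0,1],"yaw": 0},{"linear": [0,0,2],"yaw": 0},{"linear": [0,0,2],"yaw": 0},{"linear": [0,0,2],"yaw": 0}]}}

```text
t: 10.1
position: [0.4768, 0.2922, 0.0579]
orientation: [0.166, 3.136, 0.0]
wrist_force: [-0.6, -2.3, 6.3]
gripper_width: 0.001
finger_force: 3.4
```

Call:
{"fn": "apply_moves", "kwargs": {"commands": [{"linear": [0,0,1],"yaw": 0},{"linear": [0,0,1.5],"yaw": 0},{"linear": [0,0,1.5],"yaw": 0},{"linear": [0,0,1.5],"yaw": 0}]}}

```text
t: 10.43
position: [0.4769, 0.2922, 0.0575]
orientation: [0.166, 3.136, -0.0]
wrist_force: [-6.3, -4.6, 16.4]
gripper_width: -0.001
finger_force: 8.4
```

The key has bottomed out: force rose to 16 N with almost no further travel. Releasing it now.

Call:
{"fn": "apply_moves", "kwargs": {"commands": [{"linear": [0,0,-3],"yaw": 0},{"linear": [0,0,-8],"yaw": 0},{"linear": [0,0,-20],"yaw": 0},{"linear": [0,0,-45],"yaw": 0},{"linear": [0,0,-80],"yaw": 0},{"linear": [0,0,-110],"yaw": 0},{"linear": [0,0,-130],"yaw": 0},{"linear": [0,0,-135],"yaw": 0},{"linear": [0,0,-135],"yaw": 0},{"linear": [0,0,-135],"yaw": 0}]}}

```text
t: 11.27
position: [0.4759, 0.2922, 0.1902]
orientation: [-0.166, -3.137, 0.0]
wrist_force: [-0.2, 0.1, -0.0]
gripper_width: 0.002
finger_force: 0.0
```

Run:
```python
from h import *
snap('top','top6'); snap('side','side6')
print([float(np.abs(cv2.imread(f'pics/{n}6.png')[y:y+h,x:x+w].astype(int)-cv2.imread(f'pics/{n}4.png')[y:y+h,x:x+w]).mean().round(2)) for n,x,y,w,h in(('top',295,160,60,60),('side',300,150,70,70))])
b=cv2.imread('pics/side6.png')[105:235,215:385]
cv2.imwrite('pics/i.png',cv2.resize(b,(680,520),interpolation=2))
```

```text
[0.28, 1.07]
```

View pics/i.png

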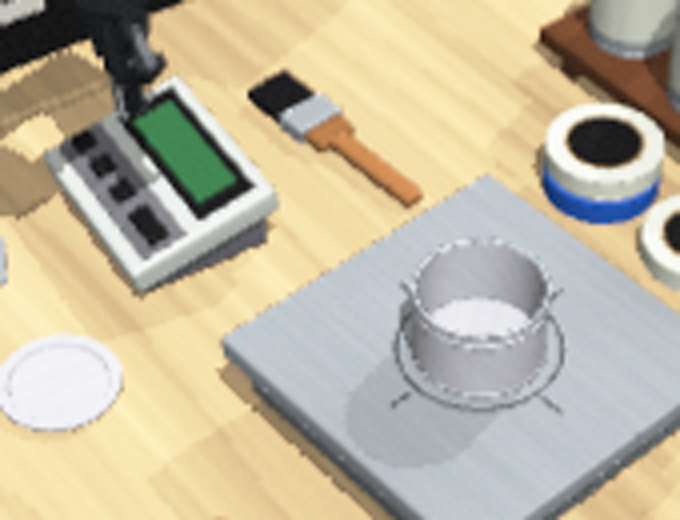

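The tin is unmoved and clear inside the ring at about (335,182), the tare key at (252,161) is up again, and the hand touches nothing.

```bash
python3 -c "
from rig import r
print(r.sign_off())"
```

```text
the job is handed in; nothing more can be done
None
```

The tin was pushed into the middle of the ring without gripping or lifting, then tare was pressed to its stop and sprang back, and the job was handed in at about 11 s on the robot's clock; I haven't seen the verdict.

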